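# Clip the bottle opener back on its snap hook

### The arm

A 7-joint arm with a two-finger parallel gripper is mounted at the origin on the work surface. World frame = base frame: x ahead of the robot, y to its left, z up, the work surface at z = 0. Lengths are in m, angles in rad, forces in N, time in s.
With the tool pointing down it reaches from about 0.425 to 0.925 m from the base axis. Payload 6.8 kg.
Tool frame: the origin (TCP) lies on the front face of the gripper's body, between the roots of the fingers; the fingertips stand 73 mm ahead of it and the grasp point (between the pads) lies 54 mm ahead of it; z points along the fingers, y is the line along which they close (so a half turn about z gives the same grasp; the last joint's range is limited). The gripper opens to 85 mm and grips with 20 to 120 N. Pads are 22 mm wide; open, the fingers measure 114 mm over their backs; the gripper's body (76 mm by 85 mm) begins 54 mm behind the grasp point. The pads swing forward as they close: fully open they stand 13 mm farther back than shut.
Start: joints at [1.039, 0.477, 0.022, 1.555, -0.011, 1.109, -0.083], TCP at [0.278, -0.615, 0.304] pointing down, gripper open.
Joint ranges: [-2.96, 2.96], [-0.34, 2.1], [-1.41, 1.46], [0.24, 2.44], [-1.37, 4.51], [0.17, 1.92], [-2.96, 2.96]. Speed limits (rad/s): [2.39, 2.39, 3.14, 3.14, 3.14, 3.14, 3.14].

### API

Orientations are given as a unit quaternion [w, x, y, z].
In Python, from station import bot, optics gives the robot as it stands.
- The arm moves only by the tool drive_tool, never from a script. Its argument "deltas" is a list of rows, each an object with "gripper": the closure in counts, from 0 (fully open) to 255 (shut); "offset": the shift along the tool's x, y, z in units of 1000 mm (1.0 is 1000 mm), a list of three; "angular": the turn, a rotation vector about the tool's x, y, z in units of 45 degrees (1.0 is 45 degrees), a list of three. In form: [{"gripper": gripper, "offset": [dx, dy, dz], "angular": [rx, ry, rz]}, ...]. A call has 1 to 5 rows; each row is the pose to reach, as a shift and turn from the pose commanded when the call began, along the tool's axes at that moment; what a row does not reach only later rows make up. A row lasts 1/10 s, in which the tool goes at most 50 mm and 8.59 degrees, less where a joint would pass 70% of its speed; a pose out of reach is approached as far as the arm can. A call with a number of a shift or a turn outside -1 to 1 is refused whole. A call with a gripper value outside its range is refused whole. The fingers move at their own pace and stop on an object; "grip_force" is the grip in N (left out, the last holds). Time passes only in rows, so rows that repeat a pose let the fingers close. It gives the time, the measured TCP pose, the force, the opening and the grip force at its end, in the units of the state.
- bot.get_obs(): the state, without advancing time (a new reading comes with each control period).
- optics.read_camera(name): name is "scene" or "top" or "wrist"; returns the picture (384x512x3 uint8, blue, green, red); there is no depth.
- optics.camera_model(name): a dict with "fx", "fy", "cx", "cy" (pixels), "cam_to_world" (4x4, takes a point from camera to world coordinates). Camera axes: x right, y up, looking along -z (the intrinsics and any distortion apply to the point x, -y, -z); pixel columns grow to the right and rows downward; lengths in m; the calibration is good to about 2 mm. A picture is of the moment at which its call begins: read the wrist's pose just before it. camera_model takes no time and is no camera call; for the wrist camera it gives the pose at the moment of the call.
- bot.hand_in(): hands the job in; it is judged then, once.
The state is a dict: "t": time; "q": joint angles; "joint_vel": joint speeds; "joint_torque": joint torques, N m; "eef_pos": TCP position; "tool_rot": TCP orientation; "contact_force": force on the tool from outside, world axes, zero at the start; "torque": the same for the moment, N m; "gripper_width": opening from 0.0 (shut) to 1.0 (fully open); "grasp_force": force on a finger pad.
Only numpy, scipy, OpenCV 4.12 (cv2) and the standard library are available. Lean on these libraries where they do the work, as an engineer would, in place of code of your own. Each camera call takes 0.05 s, during which the arm holds its last target. There are 200 camera calls.

### The job

The steel bottle opener belongs on the snap hook of the little hanging stand. Pick it up, press its ring against the hook's sprung gate until the gate gives, slip the ring in over the nose so that the gate snaps shut behind it, and let it down to hang there by itself, at rest. Be gentle with the hook, never bearing on it with more than about 10 N, and leave the vase, the incense holder and the remote control where they are.

Things in the scene. Friction and masses are not known exactly. Their poses are not given: they have to be found in the camera images.
- opener: Loose one-piece steel bottle opener, 159 mm long, 105 to 180 g, lying flat on the chest. Origin: middle of the handle's underside, near its balance point; x runs along it towards the ring, z up as it lies. Handle: bar 90 mm long (x -45 to +45), 14 mm wide, 10 mm thick, to be pinched across its width. At -x a flat head 38 mm wide with the cap mouth, to x = -80 mm; at +x the ring.
- opener_ring (a point): Centre of the opener's hanging ring, 61 mm from the opener's origin along x, 5 mm above its underside; axes as the opener's. Round steel wire 6 mm thick, inner diameter 24 mm, outer 36 mm, lying in the opener's x-y plane; the middle of its far wire is 15 mm beyond the centre along x.
- stand: Hanging stand, fixed to the chest. Origin: centre of the underside of its round wooden base (130 mm across, 14 mm high), z up. An 8 mm steel rod rises at x = +45 mm and bends into a level arm, 288 mm above the chest, along -x to x = -56 mm. A steel snap hook hangs rigidly from a collar on the arm, in the stand's x-z plane, gate at -x, turned roughly to the robot.
- gate (a joint): The snap hook's sprung gate, rad: 0 shut, growing inwards (+x), firm stop at 0.31. A 7 mm round bar 46 mm long, hinged 242 mm above the chest; it closes on the hook's nose. About 2 N at its lower end starts it, 3.5 N there holds it at the stop; it shuts by itself. Fully pressed, the gap from nose to gate is only 1 to 2 mm more than the ring's wire: slide the wire down along the pressed gate by feel.
- hook_mid (a point): A fixed mark in the stand, 40 mm in -x of its origin, 175 mm above the chest, axes as the stand's: the bottom of the snap hook when its collar is mid-way. The collar is screwed tight anywhere up to 14 mm either way along x (NOT reported: see or feel it). Hook, from its own mid-line: 8 mm wire, 28 mm wide between wire centres, bow bottom at this height; nose 14 mm in -x, its round end's centre 20 mm up.
- vase: Loose blue glass vase, 84 mm across, 150 mm high; leave alone. Origin: centre of its underside.
- incense: Loose white ceramic incense dish, 80 mm across, 22 mm high; leave alone. Origin: centre of its underside.
- remote: Loose black remote control, 150 x 45 x 18 mm, lying flat; leave alone. Origin: centre of its underside, x along its length.
Not all that is in view belongs to the job. There is more than one size of the opener; the job needs the largest.

How it is judged:
On the way:
1. the opener's ring presses the gate inwards (value of joint gate above 0.15 rad and contact force between opener and stand above 0.5 N), for 0.05 s.
At the end, for the whole second after the job is handed in: The opener hangs by its ring in the bow of the snap hook (ring centre 3 to 14 mm below the bow's wire, within 26 mm in x and 12 mm in y of hook_mid; opener within 0.35 rad of plumb, ring up), released, swaying under 120 mm/s, and the gate is shut (under 0.06 rad) (x of opener_ring in the frame of hook_mid between -0.026 and 0.026 m and y of opener_ring in the frame of hook_mid between -0.012 and 0.012 m and z of opener_ring in the frame of hook_mid between -0.014 and -0.003 m and value of joint gate below 0.06 rad and angle between opener's own x axis and vertical below 0.35 rad and linear speed of opener below 0.12 m/s); the robot touches nothing.
It fails at once if the opener bears on the stand, its snap hook or gate with more than 15 N (contact force between opener and stand above 15 N).
It fails at once if the vase, incense holder or remote is shifted by more than 20 mm, or the vase tipped (distance of any of vase, incense, remote from where it was at the start of the episode above 0.02 m or angle between vase's own z axis and vertical above 0.3 rad).
It also fails if it takes over 72 s, if anything falls off the work surface, if the arm or the gripper's body presses on something with over 40 N, if the wrist force passes 120 N, or if a joint passes its speed limit or range.

## Working session

There is one attempt and no reset: what is moved stays moved. The work goes in short steps, Python scripts to look and compute and a tool call to move; the robot and the scene stay as the last step left them, time stands still between calls to the robot, and variables do not carry over. Pictures are saved under pics/ and viewed, at most 10 in all, crops included, and the job is handed in when it is done.

Besides the shell and the picture viewer there is one more tool, called after "Call:" as name([rows], argument=value, ...), one row to a line, values as JSON. drive_tool: Moves the arm, as the interface text tells. Its arguments: {"type":"object","properties":{"deltas":{"type":"array"},"grip_force":{"type":"number"}},"required":["deltas"]}

```bash
mkdir -p pics; ls; cat > h.py <<'E'
import numpy as np, cv2, json
from station import bot, optics
from scipy.spatial.transform import Rotation as R
def cam(n):
    m=optics.camera_model(n); return m, np.array(m["cam_to_world"])
def ray(m,u,v):
    T=np.array(m["cam_to_world"]); d=np.array([(u-m["cx"])/m["fx"],-(v-m["cy"])/m["fy"],-1.]); d=T[:3,:3]@d
    return T[:3,3], d/np.linalg.norm(d)
def onz(m,u,v,z):
    o,d=ray(m,u,v); return o+d*(z-o[2])/d[2]
def proj(m,p):
    T=np.linalg.inv(np.array(m["cam_to_world"])); c=T[:3,:3]@np.array(p)+T[:3,3]
    return m["cx"]+m["fx"]*c[0]/-c[2], m["cy"]-m["fy"]*c[1]/-c[2]
def tri(m1,p1,m2,p2):
    o1,d1=ray(m1,*p1);o2,d2=ray(m2,*p2)
    s=np.linalg.lstsq(np.c_[d1,-d2],o2-o1,rcond=None)[0]
    a=o1+s[0]*d1;b=o2+s[1]*d2
    return (a+b)/2,np.linalg.norm(a-b)
def rot(o): w,x,y,z=o["tool_rot"]; return R.from_quat([x,y,z,w])
E
python3 - <<'E'
from h import *
o=bot.get_obs(); print(o)
for n in ["scene","top"]:
    im=optics.read_camera(n); cv2.imwrite(f"pics/{n}0.png",im); print(n,optics.camera_model(n))
a=cv2.imread("pics/scene0.png");b=cv2.imread("pics/top0.png")
cv2.imwrite("pics/both0.png",cv2.resize(np.vstack([a,b]),None,fx=1,fy=1)[:, :])
E
```

```text
pics
{'t': 0.0, 'q': array([ 1.0389022 ,  0.47780567,  0.02234933,  1.5564323 , -0.01150119,
        1.10929959, -0.08311887]), 'joint_vel': array([-0.00017744, -0.0002762 ,  0.00055742, -0.00082155, -0.00055957,
       -0.00052763, -0.00100162]), 'joint_torque': array([ 5.69169042e-04, -5.96438026e+01,  1.60820212e+00, -2.81188560e+01,
        1.24907828e-02,  9.44960833e-03, -1.49252395e-05]), 'eef_pos': array([ 0.27738049, -0.61487907,  0.30293013]), 'tool_rot': array([-8.70840052e-04,  9.77633935e-01,  2.10311826e-01, -2.58155952e-04]), 'contact_force': array([ 0.78508115, -0.07315588, -0.21140343]), 'torque': array([ 0.00474485,  0.02404737, -0.04349181]), 'grasp_force': 0.0, 'gripper_width': 1.0018346830396012}
scene {'fx': 414.7234475016083, 'fy': 414.7234475016083, 'cx': 253.4896955967678, 'cy': 191.34809142132252, 'cam_to_world': array([[ 0.83588351, -0.3502513 ,  0.42263788,  1.02685829],
       [ 0.54888813,  0.53971173, -0.63830484, -0.66810329],
       [-0.00453553,  0.76552941,  0.64338492,  0.83653734],
       [ 0.        ,  0.        ,  0.        ,  1.        ]])}
top {'fx': 374.4611328931423, 'fy': 374.4611328931423, 'cx': 258.46004226763495, 'cy': 191.73578203013622, 'cam_to_world': array([[-0.01399761,  0.9944358 , -0.10441032,  0.47743881],
       [-0.99985431, -0.0149406 , -0.00825498, -0.00465363],
       [-0.009769  ,  0.10427956,  0.99450005,  1.05909503],
       [ 0.        ,  0.        ,  0.        ,  1.        ]])}
```

View pics/scene0.png

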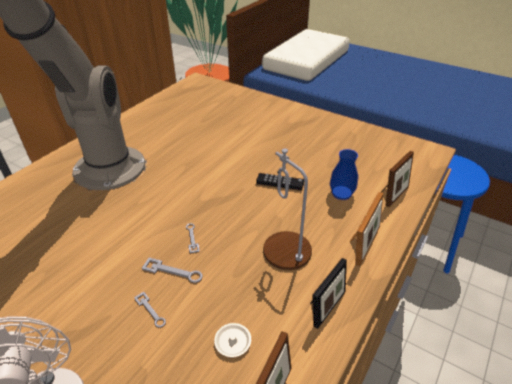

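View pics/top0.png

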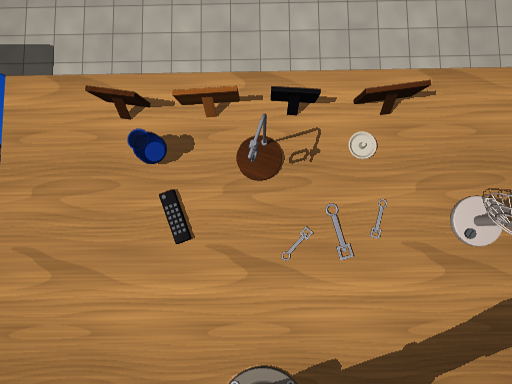

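The overview shows three openers. The largest has its ring at scene (195,277) / top (333,210) and its head at top (345,253). The stand base is at top (260,158), and the hook is near scene (284,183).

```bash
python3 - <<'E'
from h import *
ms=optics.camera_model("scene");mt=optics.camera_model("top")
a=cv2.imread("pics/scene0.png");b=cv2.imread("pics/top0.png")
def mask(im): 
    h=cv2.cvtColor(im,cv2.COLOR_BGR2HSV); return ((h[...,1]<70)&(h[...,2]>70)).astype(np.uint8)
for m,im,(x0,y0,x1,y1),n in [(mt,b,(322,200,360,263),"top"),(ms,a,(138,252,206,288),"scene")]:
    k=np.zeros(im.shape[:2],np.uint8);k[y0:y1,x0:x1]=mask(im)[y0:y1,x0:x1]
    N,l,s,_=cv2.connectedComponentsWithStats(k); i=1+np.argmax(s[1:,4]); ys,xs=np.nonzero(l==i)
    P=np.array([onz(m,u,v,.006) for u,v in zip(xs,ys)])[:,:2]
    c=P.mean(0);_,_,V=np.linalg.svd(P-c);d=V[0]
    t=(P-c)@d; q=(P-c)@V[1]
    print(n,s[i],c,d,t.min(),t.max(),"ends w",np.ptp(q[t<t.min()+.03]),np.ptp(q[t>t.max()-.03]), 'ctr', c+d*t.min(), c+d*t.max())
# stand base: brown dark disc
for m,im,(x0,y0,x1,y1),n in [(mt,b,(225,125,295,190),"top"),(ms,a,(255,225,320,275),"scene")]:
    h=cv2.cvtColor(im,cv2.COLOR_BGR2HSV); k=np.zeros(im.shape[:2],np.uint8)
    k[y0:y1,x0:x1]=(h[...,2]<120)[y0:y1,x0:x1]&(h[...,1]>90)[y0:y1,x0:x1]
    N,l,s,ce=cv2.connectedComponentsWithStats(k); i=1+np.argmax(s[1:,4])
    c,_=cv2.findContours((l==i).astype(np.uint8),cv2.RETR_EXTERNAL,cv2.CHAIN_APPROX_NONE)
    hull=cv2.convexHull(c[0])[:,0]
    P=np.array([onz(m,u,v,.014)[:2] for u,v in hull]).astype(np.float32)
    print(n,s[i],cv2.minEnclosingCircle(P))
A=cv2.resize(a[140:280,240:330],None,fx=4,fy=4,interpolation=cv2.INTER_CUBIC)
B=cv2.resize(b[100:190,230:300],None,fx=5,fy=5,interpolation=cv2.INTER_CUBIC)
o=np.zeros((560,360+350,3),np.uint8);o[:560,:360]=A;o[:450,360:]=B
cv2.imwrite("pics/hook.png",o)
E
```

```text
top [326 204  27  56 361] [ 0.46508745 -0.21942135] [-0.96400074 -0.26589957] -0.08976682276117612 0.06805268668951249 ends w 0.03380242948245771 0.038081014064631505 ctr [ 0.55162274 -0.19555239] [ 0.39948461 -0.23751653]
scene [142 258  60  25 450] [ 0.47111723 -0.21910417] [0.96431198 0.26476858] -0.07119253313112607 0.0877632247619557 ends w 0.04117404118675985 0.03619791501674715 ctr [ 0.40246542 -0.23795372] [ 0.55574836 -0.19586723]
top [ 236  134   59   47 1536] ((0.6972547769546509, -0.024024901911616325), 0.09284626692533493)
scene [ 263  233   48   42 1355] ((0.6948976516723633, -0.012770629487931728), 0.07340072095394135)
```

View pics/hook.png

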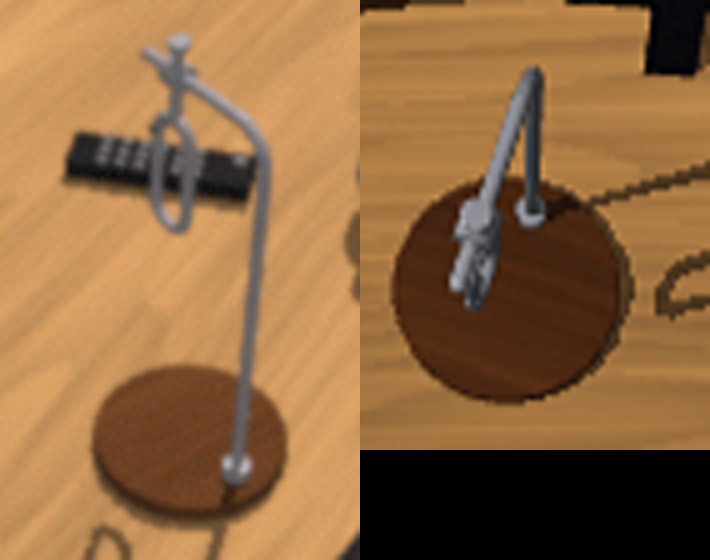

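The crops show the stand base centre at scene (287.5,250), rod foot (299,256.7), arm tip (277,153), hook bottom (284.5,197). In the top view the base centre is (260,158), the rod foot (264,142.6) and the rod bend (264.6,114.4).

```bash
python3 - <<'E'
from h import *
ms=optics.camera_model("scene");mt=optics.camera_model("top")
f=lambda u,v:(230+(u-360)/5-.4,100+v/5-.4); g=lambda u,v:(240+u/4-.37,140+v/4-.37)
C1=onz(mt,*f(512,290),.014);C2=onz(ms,*g(190,441),.014);print("centre",C1,C2)
R1=onz(mt,*f(531,213),.018);R2=onz(ms,*g(236,467),.018);print("rod",R1,R2)
T=onz(ms,*g(148,52),.288);print("armtip",T)
print("bend top",onz(mt,*f(533,75),.288),"bend scene",onz(ms,*g(255,130),.27))
print("hook bottom scene",onz(ms,*g(178,231),.172), "top",onz(mt,*f(473,303),.172))
print("collar scene",onz(ms,*g(176,72),.288),"top",onz(mt,*f(479,222),.288))
C=(C1+C2)/2
for n,P in [("rod",(R1+R2)/2),("tip",T)]:
    d=(P-C)[:2]; print(n,np.linalg.norm(d),np.degrees(np.arctan2(d[1],d[0])))
d=((R1+R2)/2-T)[:2];print("yaw rod-tip",np.linalg.norm(d),np.degrees(np.arctan2(d[1],d[0])))
# wrist camera
m=optics.camera_model("wrist");o=bot.get_obs();print(m);Tc=np.array(m["cam_to_world"]);print(rot(o).inv().as_matrix()@Tc[:3,:3], rot(o).inv().apply(Tc[:3,3]-o["eef_pos"]))
E
```

```text
centre [ 0.68433422 -0.00170292  0.014     ] [ 0.69271832 -0.00436301  0.014     ]
rod [ 0.72768101 -0.01312355  0.018     ] [ 0.73033818 -0.01082886  0.018     ]
armtip [0.63504112 0.02150541 0.288     ]
bend top [ 0.72230888 -0.01269524  0.288     ] bend scene [0.71185257 0.01099415 0.27      ]
hook bottom scene [0.66580982 0.01282633 0.172     ] top [0.64701007 0.01668927 0.172     ]
collar scene [0.65860475 0.01307032 0.288     ] top [0.65928767 0.01095673 0.288     ]
rod 0.041459388498902947 -12.457231261735744
tip 0.05884550323958105 155.3548806283841
yaw rod-tip 0.09975516203901552 -19.6113350034911
{'fx': 289.1961763100783, 'fy': 289.1961763100783, 'cx': 254.51371385813442, 'cy': 194.1578443658448, 'cam_to_world': array([[ 0.41141283,  0.86603213,  0.28412643,  0.34959068],
       [-0.91144691,  0.39159575,  0.12616375, -0.58087945],
       [-0.00200084, -0.31087154,  0.95044983,  0.37240106],
       [ 0.        ,  0.        ,  0.        ,  1.        ]])}
[[ 2.20033194e-04  9.50480020e-01  3.10785591e-01]
 [ 9.99999906e-01 -3.25379088e-04  2.87121253e-04]
 [ 3.74026146e-04  3.10785499e-01 -9.50480002e-01]] [ 0.07979464 -0.00144004 -0.06935407]
```

Call:
drive_tool([
  {"gripper":0,"offset":[0.123,-0.274,0],"angular":[0,0,0]},
  {"gripper":0,"offset":[0.123,-0.274,0],"angular":[0,0,0]},
  {"gripper":0,"offset":[0.123,-0.274,0],"angular":[0,0,0]},
  {"gripper":0,"offset":[0.123,-0.274,0],"angular":[0,0,0]},
  {"gripper":0,"offset":[0.123,-0.274,0],"angular":[0,0,0]},
], grip_force=100)

```text
t: 0.6
eef_pos: [0.2767, -0.3631, 0.3035]
tool_rot: [-0.0, 0.978, 0.21, -0.0]
contact_force: [1.3, 0.3, 0.3]
gripper_width: 0.997
grasp_force: 0.0
```

Call:
drive_tool([
  {"gripper":0,"offset":[0.04,-0.03,0.02],"angular":[0,0,0.1]},
  {"gripper":0,"offset":[0.203,-0.01,0.1],"angular":[0,0,0.198]},
  {"gripper":0,"offset":[0.203,-0.01,0.1],"angular":[0,0,0.198]},
  {"gripper":0,"offset":[0.203,-0.01,0.1],"angular":[0,0,0.198]},
  {"gripper":0,"offset":[0.203,-0.01,0.1],"angular":[0,0,0.198]},
])

```text
t: 1.1
eef_pos: [0.4603, -0.2708, 0.2024]
tool_rot: [-0.001, 0.991, 0.135, 0.0]
contact_force: [-0.4, -0.7, 0.6]
gripper_width: 1.003
grasp_force: 0.0
```

```bash
python3 - <<'E'
from h import *
o=bot.get_obs(); print(o['t'],o['q'],o['eef_pos'],rot(o).as_matrix())
m=optics.camera_model("wrist");im=optics.read_camera("wrist");cv2.imwrite("pics/w1.png",im)
k=cv2.cvtColor(im,cv2.COLOR_BGR2HSV);k=((k[...,1]<70)&(k[...,2]>70)).astype(np.uint8)
N,l,s,_=cv2.connectedComponentsWithStats(k)
for i in range(1,N):
    if s[i,4]>300: print(i,s[i])
E
```

```text
1.1 [ 0.55413032  0.37914811 -0.17012776  1.97638364  0.08662959  0.79342321
 -0.96534947] [ 0.46029578 -0.27077243  0.20242835] [[ 9.63652951e-01  2.67157225e-01 -8.45532983e-05]
 [ 2.67157150e-01 -9.63652327e-01  1.11816787e-03]
 [ 2.17246643e-04 -1.10011479e-03 -9.99999371e-01]]
1 [ 181   61   47  172 3044]
2 [ 313   98   64   84 1086]
3 [  27  114  102   79 1579]
```

View pics/w1.png

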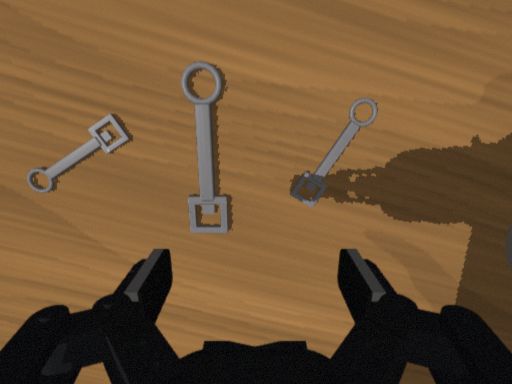

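The view shows the big opener almost aligned with the tool x axis, ring at (202,83) and head at (208,215). It sits to the left of the tool centre, since the previous move was cut short by 50 mm.

```bash
cat > kin.py <<'E'
import numpy as np
from scipy.spatial.transform import Rotation as R
def fk(q,p,s=(-1,1,-1,1,-1,1,-1)):
    d1,d3,d5,d7,e1,e3,e5=p[:7]
    T=R.identity();x=np.zeros(3)
    def tr(v): 
        nonlocal x; x=x+T.apply(v)
    ax="zyzyzyz"; 
    tr([0,0,d1])
    L={0:[0,e1,0],1:[0,e3,d3],3:[0,e5,d5],5:[0,0,d7]}
    for i in range(7):
        T=T*R.from_euler(ax[i],s[i]*q[i])
        if i in L and i!=5: tr(L[i])
    tr([0,0,d7]); return x,T
E
python3 - <<'E'
from h import *; from kin import fk
from scipy.optimize import least_squares
D=[([1.0389022,.47780567,.02234933,1.5564323,-.01150119,1.10929959,-.08311887],[.27738049,-.61487907,.30293013],[.97763,.21031,-.00026,-.00087])]
o=bot.get_obs();w=o['tool_rot'];D.append((o['q'],o['eef_pos'],[w[1],w[2],w[3],w[0]]))
import itertools
for s3,s5,s7 in itertools.product([1,-1],repeat=3):
    s=(-1,1,s3,1,s5,1,s7)
    Rs=[fk(q,np.ones(7),s)[1].inv()*R.from_quat(r) for q,_,r in D]
    rel=(Rs[0].inv()*Rs[1]).magnitude()
    f=lambda p:np.concatenate([fk(q,p,s)[0]-x for q,x,_ in D]+[.01*(p-[.35,.45,.45,.3,0,0,0])])
    r=least_squares(f,[.35,.45,.45,.3,0,0,0]); print(s,rel,np.abs(r.fun[:6]).max(),r.x.round(3),Rs[0].as_rotvec().round(2))
im=cv2.imread("pics/w1.png");m=optics.camera_model("wrist")
k=cv2.cvtColor(im,cv2.COLOR_BGR2HSV);k=((k[...,1]<70)&(k[...,2]>70)).astype(np.uint8)
N,l,s,_=cv2.connectedComponentsWithStats(k);ys,xs=np.nonzero(l==1)
P=np.array([onz(m,u,v,.006)[:2] for u,v in zip(xs,ys)])
(c,(w,h),a)=cv2.minAreaRect(P.astype(np.float32));print("rect",c,w,h,a)
hd=P[[np.argmax(P@[.964,.2655]),np.argmin(P@[.964,.2655])]];print(hd)
top=l[61:104];yy,xx=np.nonzero(top==1);uc=(xx.min()+xx.max())/2
ring=onz(m,202.0,83.5,.005);t=(P@[.964,.2655]);hc=P[t<t.min()+.03];head=cv2.minAreaRect(hc.astype(np.float32))[0];print("ring",ring,"headc",head)
d=ring[:2]-head;print(d/np.linalg.norm(d),np.linalg.norm(d))
E
```

```text
(-1, 1, 1, 1, 1, 1, 1) 1.2742605675140732 0.060691085770115005 [-1.146  0.944  0.254 -0.69  -0.049 -0.049  0.085] [-0.    0.    1.79]
(-1, 1, 1, 1, 1, 1, -1) 0.4944234833781854 0.06069108463977391 [-1.146  0.944  0.254 -0.69  -0.049 -0.049  0.085] [-0.    0.    1.62]
(-1, 1, 1, 1, -1, 1, 1) 1.4129340751535573 0.0016409497005763773 [-1.114  0.532  0.471 -1.156  0.015  0.015 -0.088] [ 0.02 -0.02  1.78]
(-1, 1, 1, 1, -1, 1, -1) 0.3910555217633304 0.0016409465529684253 [-1.114  0.532  0.471 -1.156  0.015  0.015 -0.088] [ 0.01 -0.02  1.61]
(-1, 1, -1, 1, 1, 1, 1) 1.6422584746441222 0.0003755653597964925 [ 0.045  0.541  0.472  0.012 -0.014 -0.014 -0.034] [-0.02  0.02  1.75]
(-1, 1, -1, 1, 1, 1, -1) 0.18967255808003403 0.0003755653597964925 [ 0.045  0.541  0.472  0.012 -0.014 -0.014 -0.034] [-0.01  0.02  1.58]
(-1, 1, -1, 1, -1, 1, 1) 1.768613943589048 8.878144416185618e-05 [ 0.34   0.542  0.473  0.307 -0.015 -0.015 -0.032] [ 0.   -0.    1.74]
(-1, 1, -1, 1, -1, 1, -1) 4.48591377132053e-06 8.878144416185618e-05 [ 0.34   0.542  0.473  0.307 -0.015 -0.015 -0.032] [ 0.   -0.    1.57]
rect (0.4819971024990082, -0.21294310688972473) 0.15699434280395508 0.03750501573085785 15.849730491638184
[[ 0.55764503 -0.19198019]
 [ 0.4015949  -0.21716022]]
ring [ 0.54090243 -0.1972422   0.005     ] headc (0.42085859179496765, -0.2303008884191513)
[0.96410958 0.26550464] 0.12451264582712553
```

```bash
cat >> kin.py <<'E'
lo=np.array([-2.96,-.34,-1.41,.24,-1.37,.17,-2.96])+.03; hi=np.array([2.96,2.1,1.46,2.44,4.51,1.92,2.96])-.03
Z=R.from_euler('z',np.pi/2)
def FK(q,d7=.307):
    x,T=fk(q,[d7+.033,.542,.473,d7,-.015,-.015,-.032]); return x,T*Z
def ik(x,T,q0,d7=.307):
    from scipy.optimize import least_squares
    def f(q):
        a,b=FK(q,d7); return np.r_[(a-x)*5,(T.inv()*b).as_rotvec(),.003*(q-q0)]
    r=least_squares(f,np.clip(q0,lo+1e-3,hi-1e-3),bounds=(lo,hi)); a,b=FK(r.x,d7)
    return r.x,np.linalg.norm(a-x),(T.inv()*b).magnitude()
def toolpose(ring,yaw,e,al,xg):
    # opener axes: x elevated by e, heading yaw; tool x ~ opener x, tool z = -opener z tilted by al to -x
    O=R.from_euler('z',yaw)*R.from_euler('y',-e)           # opener frame
    g=ring+O.apply([xg-.061,0,0])
    T=O*R.from_euler('y',al)*R.from_euler('x',np.pi)  # al: tool z -> -x
    return g-T.apply([0,0,.054+.012]),T
E
python3 - <<'E'
from h import *; from kin import *
q0=bot.get_obs()['q']; yaw=np.radians(-18)
O,T=toolpose(np.zeros(3),0,0,.3,0); print(T.as_matrix().round(2))
for d7 in(.25,.307):
  for al in (0,.3):
    for e in (0,45,60,75,90):
      x,T=toolpose(np.array([.66,.012,.167]),yaw,np.radians(e),al,-.02)
      q,a,b=ik(x,T,q0,d7); best=min([ik(x,T,np.r_[q0[:4],s5,.6,s7],d7) for s5 in(-1.2,1.5,3) for s7 in(-2,0,2)],key=lambda r:r[1]+r[2])
      print(d7,al,e,x.round(3),q.round(2),round(a,3),round(b,3),"| best",best[0].round(2),round(best[1],4),round(best[2],3))
E
```

```text
[[ 0.96  0.   -0.3 ]
 [ 0.   -1.   -0.  ]
 [-0.3   0.   -0.96]]
0.25 0 0 [0.583 0.037 0.233] [-0.07  0.41 -0.13  1.84  0.07  0.9  -2.11] 0.0 0.0 | best [ 0.36  0.5  -0.69  1.81  0.38  0.97 -2.38] 0.0 0.0
0.25 0 45 [0.561 0.044 0.156] [-0.98  0.51  0.74  2.22  0.67  0.2  -2.93] 0.018 0.249 | best [ 0.04  0.48 -0.51  2.31  1.95  0.74  2.25] 0.0 0.0
0.25 0 60 [0.567 0.042 0.13 ] [-1.29  0.89  1.04  2.19  0.33  0.2  -2.93] 0.032 0.461 | best [-0.07  0.65 -0.45  2.38  2.26  1.13  1.91] 0.0 0.0
0.25 0 75 [0.579 0.038 0.106] [-1.59  1.87  1.33  2.2  -1.34  0.2  -2.1 ] 0.03 0.454 | best [-0.07  0.89 -0.45  2.36  2.42  1.58  1.8 ] 0.0 0.0
0.25 0 90 [0.597 0.032 0.086] [-1.6   2.07  1.34  2.16 -1.34  0.2  -2.32] 0.028 0.421 | best [-0.69  1.11  0.25  2.31  2.27  1.57  1.23] 0.0 0.0
0.25 0.3 0 [0.602 0.031 0.23 ] [-0.01  0.56 -0.14  1.63 -0.06  1.23 -1.99] 0.0 0.0 | best [ 0.37  0.65 -0.7   1.6   0.25  1.28 -2.26] 0.0 0.0
0.25 0.3 45 [0.576 0.039 0.168] [-0.6   0.41  0.37  2.19  0.65  0.2  -2.78] 0.0 0.0 | best [-1.04  0.61  0.98  2.21 -1.12  0.26 -1.1 ] 0.0 0.0
0.25 0.3 60 [0.579 0.038 0.145] 
[... 1169 characters left out ...]
0.01  0.58 -0.13  1.59 -0.06  1.24 -1.98] 0.0 0.0 | best [ 0.36  0.68 -0.69  1.56  0.26  1.3  -2.25] 0.0 0.0
0.307 0.3 45 [0.576 0.039 0.168] [-0.63  0.4   0.37  2.23  0.76  0.2  -2.93] 0.001 0.009 | best [ 0.2   0.44 -0.62  2.19  1.32  0.55  2.92] 0.0 0.0
0.307 0.3 60 [0.579 0.038 0.145] [-0.96  0.54  0.68  2.22  0.64  0.2  -2.93] 0.016 0.248 | best [ 0.03  0.52 -0.52  2.33  1.97  0.76  2.2 ] 0.0 0.0
0.307 0.3 75 [0.587 0.036 0.124] [-1.33  0.97  1.02  2.18  0.24  0.2  -2.93] 0.029 0.445 | best [-0.1   0.72 -0.46  2.41  2.25  1.18  1.85] 0.0 0.0
0.307 0.3 90 [0.6   0.031 0.106] [-1.69  1.95  1.24  2.2  -1.34  0.2  -2.22] 0.026 0.411 | best [-0.49  0.94 -0.06  2.41  2.32  1.45  1.45] 0.0 0.0
```

```bash
python3 - <<'E'
from h import *; from kin import *
qn=bot.get_obs()['q']; F=R.from_euler('z',np.pi)
for flip in (0,1):
  for al in (0.,.3,.45):
    for yw in (-45,-18,10):
      q=qn.copy(); 
      if flip: q[6]+=np.pi
      out=[]
      for e in range(0,95,5):
        x,T=toolpose(np.array([.64,.012,.18]),np.radians(yw),np.radians(e),al,-.02)
        if flip:T=T*F
        q,a,b=ik(x,T,q)
        if a>.003 or b>.03: break
        out=[e,q.round(2)]
      print(flip,al,yw,"max e",out)
E
```

```text
0 0.0 -45 max e [85, array([-1.75,  2.07,  1.28,  2.15, -0.97,  0.35, -2.75])]
0 0.0 -18 max e [30, array([-0.89,  0.32,  0.6 ,  2.32,  0.73,  0.2 , -2.93])]
0 0.0 10 max e [35, array([ 1.06,  0.71, -1.38,  2.33,  1.71,  0.6 , -2.93])]
0 0.3 -45 max e [90, array([-1.63,  1.76,  1.27,  2.21, -1.2 ,  0.24, -2.31])]
0 0.3 -18 max e [45, array([-0.71,  0.35,  0.44,  2.28,  0.76,  0.2 , -2.93])]
0 0.3 10 max e [50, array([ 0.98,  0.72, -1.31,  2.29,  1.7 ,  0.61, -2.93])]
0 0.45 -45 max e [90, array([-1.55,  1.54,  1.25,  2.22, -1.3 ,  0.2 , -2.05])]
0 0.45 -18 max e [50, array([-0.54,  0.35,  0.28,  2.22,  0.56,  0.27, -2.69])]
0 0.45 10 max e [60, array([ 1.  ,  0.85, -1.38,  2.28,  1.78,  0.73, -2.93])]
1 0.0 -45 max e [90, array([-1.16,  1.25,  0.44,  2.09,  1.4 ,  1.13, -1.65])]
1 0.0 -18 max e [50, array([ 0.56,  1.03, -1.38,  2.41,  2.05,  1.56, -0.68])]
1 0.0 10 max e [40, array([ 0.97,  0.64, -1.23,  2.4 ,  2.11,  0.53, -0.2 ])]
1 0.3 -45 max e [90, array([-1.26,  1.09,  0.65,  2.19,  1.41,  0.7 , -1.52])]
1 0.3 -18 max e [75, array([ 0.57,  1.31, -1.38,  2.41,  2.36,  1.83, -0.58])]
1 0.3 10 max e [60, array([ 0.93,  0.74, -1.19,  2.39,  2.28,  0.63, -0.29])]
1 0.45 -45 max e [90, array([-1.39,  1.16,  0.93,  2.22,  1.26,  0.31, -1.33])]
1 0.45 -18 max e [90, array([ 0.39,  1.1 , -1.05,  2.41,  2.42,  1.72, -0.9 ])]
1 0.45 10 max e [75, array([ 1.04,  1.09, -1.38,  2.41,  2.37,  0.92, -0.1 ])]
```

Call:
drive_tool([
  {"gripper":0,"offset":[0.0265,-0.0493,0],"angular":[0,0,-0.19]},
  {"gripper":0,"offset":[0.0265,-0.0493,0],"angular":[0,0,-0.38]},
  {"gripper":0,"offset":[0.0265,-0.0493,0],"angular":[0,0,-0.57]},
  {"gripper":0,"offset":[0.0265,-0.0493,0],"angular":[0,0,-0.76]},
  {"gripper":0,"offset":[0.0265,-0.0493,0],"angular":[0,0,-0.9]},
])

```text
t: 1.65
eef_pos: [0.4702, -0.2181, 0.2037]
tool_rot: [-0.0, 0.882, 0.471, -0.0]
contact_force: [-0.5, -0.5, 0.6]
gripper_width: 1.0
grasp_force: 0.0
```

Call:
drive_tool([
  {"gripper":0,"offset":[0,0,0],"angular":[0,0,-0.19]},
  {"gripper":0,"offset":[0,0,0],"angular":[0,0,-0.38]},
  {"gripper":0,"offset":[0,0,0],"angular":[0,0,-0.57]},
  {"gripper":0,"offset":[0,0,0],"angular":[0,0,-0.76]},
  {"gripper":0,"offset":[0,0,0],"angular":[0,0,-0.9]},
])

```text
t: 2.15
eef_pos: [0.47, -0.2183, 0.2037]
tool_rot: [-0.0, 0.665, 0.747, -0.0]
contact_force: [-0.3, 0.2, -0.0]
gripper_width: 1.003
grasp_force: 0.0
```

Call:
drive_tool([
  {"gripper":0,"offset":[0,0,0],"angular":[0,0,-0.19]},
  {"gripper":0,"offset":[0,0,0],"angular":[0,0,-0.38]},
  {"gripper":0,"offset":[0,0,0],"angular":[0,0,-0.57]},
  {"gripper":0,"offset":[0,0,0],"angular":[0,0,-0.76]},
  {"gripper":0,"offset":[0,0,0],"angular":[0,0,-0.9]},
])

```text
t: 2.65
eef_pos: [0.47, -0.2184, 0.2037]
tool_rot: [-0.0, 0.365, 0.931, -0.0]
contact_force: [0.9, -0.3, -0.4]
gripper_width: 0.999
grasp_force: 0.0
```

Call:
drive_tool([
  {"gripper":0,"offset":[0,0,0],"angular":[0,0,-0.19]},
  {"gripper":0,"offset":[0,0,0],"angular":[0,0,-0.38]},
  {"gripper":0,"offset":[0,0,0],"angular":[0,0,-0.57]},
  {"gripper":0,"offset":[0,0,0],"angular":[0,0,-0.76]},
  {"gripper":0,"offset":[0,0,0],"angular":[0,0,-0.9]},
])

```text
t: 3.15
eef_pos: [0.47, -0.2184, 0.2037]
tool_rot: [-0.0, 0.02, 1.0, 0.0]
contact_force: [0.1, -0.2, -0.1]
gripper_width: 1.0
grasp_force: 0.0
```

Call:
drive_tool([
  {"gripper":0,"offset":[0,0,0.03],"angular":[0,0,-0.19]},
  {"gripper":0,"offset":[0,0,0.03],"angular":[0,0,-0.38]},
  {"gripper":0,"offset":[0,0,0.03],"angular":[0,0,-0.4]},
])

```text
t: 3.45
eef_pos: [0.4696, -0.2183, 0.173]
tool_rot: [-0.001, -0.135, 0.991, 0.001]
contact_force: [0.5, 0.3, 0.2]
gripper_width: 1.003
grasp_force: 0.0
```

```bash
python3 - <<'E'
from h import *
o=bot.get_obs(); print(o['t'],o['q'],o['eef_pos'],rot(o).as_matrix()[:,0])
m=optics.camera_model("wrist");im=optics.read_camera("wrist");cv2.imwrite("pics/w2.png",im)
k=cv2.cvtColor(im,cv2.COLOR_BGR2HSV);k=((k[...,1]<70)&(k[...,2]>70)).astype(np.uint8)
N,l,s,c=cv2.connectedComponentsWithStats(k)
for i in range(1,N):
    if s[i,4]>300:
        ys,xs=np.nonzero(l==i);P=np.array([onz(m,u,v,.006)[:2] for u,v in zip(xs,ys)]).astype(np.float32)
        print(i,s[i],cv2.minAreaRect(P))
E
```

```text
3.45 [ 0.98497433  0.53554991 -0.84712878  1.99779125  0.53465554  0.84669967
  1.67906076] [ 0.46964643 -0.21828612  0.17297512] [-0.96380095 -0.26661857  0.00150455]
1 [ 228  112   48  172 3617] ((0.47709792852401733, -0.21624863147735596), (0.157448872923851, 0.03796965256333351), 15.797754287719727)
2 [100 146  57  80 811] ((0.49426358938217163, -0.3266596794128418), (0.02697095274925232, 0.07880059629678726), 73.7728042602539)
3 [ 330  163  125   81 1679] ((0.44110676646232605, -0.10016254335641861), (0.027377404272556305, 0.10993257910013199), 47.80885314941406)
11 [ 84 225  28  32 311] ((0.5468416810035706, -0.34311607480049133), (0.031895432621240616, 0.02462325431406498), 12.0862398147583)
```

Call:
drive_tool([
  {"gripper":60,"offset":[-0.002,0.001,0.04],"angular":[0,0.1,0]},
  {"gripper":60,"offset":[-0.002,0.001,0.08],"angular":[0,0.191,0]},
  {"gripper":60,"offset":[-0.002,0.001,0.097],"angular":[0,0.191,0]},
  {"gripper":60,"offset":[-0.002,0.001,0.097],"angular":[0,0.191,0]},
])

```text
t: 3.9
eef_pos: [0.4713, -0.216, 0.0754]
tool_rot: [-0.075, -0.133, 0.988, -0.009]
contact_force: [-0.4, 0.9, 0.2]
gripper_width: 0.763
grasp_force: 0.0
```

Call:
drive_tool([
  {"gripper":255,"offset":[0,0,0],"angular":[0,0,0]},
  {"gripper":255,"offset":[0,0,0],"angular":[0,0,0]},
  {"gripper":255,"offset":[0,0,0],"angular":[0,0,0]},
  {"gripper":255,"offset":[0,0,0],"angular":[0,0,0]},
  {"gripper":255,"offset":[0,0,0],"angular":[0,0,0]},
], grip_force=100)

```text
t: 4.4
eef_pos: [0.4728, -0.2174, 0.0786]
tool_rot: [-0.074, -0.133, 0.988, -0.011]
contact_force: [-1.5, 0.1, 10.0]
gripper_width: 0.106
grasp_force: 98.3
```

Call:
drive_tool([
  {"gripper":255,"offset":[0,0,-0.02],"angular":[0,0,0]},
  {"gripper":255,"offset":[0,0,-0.06],"angular":[0,0,0]},
  {"gripper":255,"offset":[0,0,-0.12],"angular":[0,0,0]},
  {"gripper":255,"offset":[0,0,-0.16],"angular":[0,0,0]},
  {"gripper":255,"offset":[0,0,-0.16],"angular":[0,0,0]},
])

```text
t: 4.9
eef_pos: [0.4994, -0.2099, 0.2421]
tool_rot: [-0.069, -0.133, 0.989, -0.013]
contact_force: [1.8, -0.1, -1.3]
gripper_width: 0.104
grasp_force: 98.2
```

```bash
python3 - <<'E'
from h import *
o=bot.get_obs(); print(o['t'],o['q'],o['eef_pos'],o['gripper_width'],o['contact_force'])
cv2.imwrite("pics/w3.png",optics.read_camera("wrist"))
E
```

```text
4.9 [ 0.88953752  0.50792247 -0.8418694   1.83345665  0.47303907  1.13811653
  1.68844028] [ 0.49940275 -0.20993535  0.24212578] 0.10389852453604363 [ 1.77352925 -0.09854582 -1.33908217]
```

View pics/w3.png

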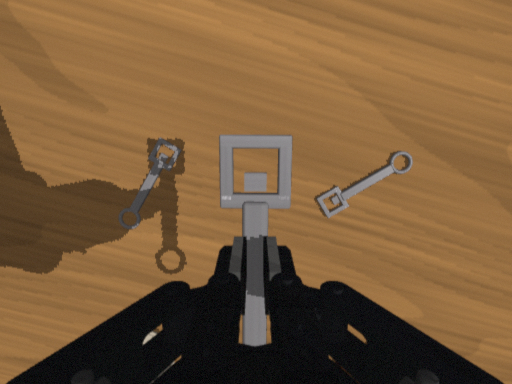

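The opener is held centred across the handle, with its head square at (256,170) and no visible slip. Next I work out the poses for approach, entry and let-down.

```bash
cat >> kin.py <<'E'
W0=np.array([-.0936,0,.0605]); al0=.148
def tp(W,yaw,e,al=al0):
    "tool pose with far-wire middle at W, opener heading yaw, elevation e (deg)"
    O=R.from_euler('z',yaw,degrees=True)*R.from_euler('y',-e,degrees=True)
    # tool x=-ox cos + oz sin ; tool z = -oz cos - ox sin
    c,s=np.cos(al),np.sin(al)
    T=O*R.from_matrix(np.array([[-c,0,-s],[0,1,0],[s,0,-c]]))
    return W-T.apply(W0),T
def delta(o,x,T):
    w,a,b,c=o['tool_rot'];C=R.from_quat([a,b,c,w])
    return C.inv().apply(x-o['eef_pos']),(C.inv()*T).as_rotvec()/np.radians(45)
E
python3 - <<'E'
from h import *; from kin import *
o=bot.get_obs(); q0=o['q']
x,T=FK(q0);print(x-o['eef_pos'],(T.inv()*rot(o)).magnitude())
print((rot(o).apply([-.989,0,-.1475])),"ring wire now",o['eef_pos']+rot(o).apply(W0))
s=np.array([np.cos(np.radians(-19)),np.sin(np.radians(-19)),0]);H=np.array([.659,.0125,.175])
for yw in(-19,-30,-40):
  q=q0
  for n,W,e in [("hov",H-.08*s+[0,0,.06],0),("hov",H-.06*s+[0,0,.05],20),("pre",H-.0455*s+[0,0,.035],40),("in",H-.006*s+[0,0,.022],40),("bow",H-.004*s+[0,0,.012],40),("b",H+[0,0,.01],50),("b",H+[0,0,.009],60),("b",H+[0,0,.009],70),("b",H+[0,0,.009],80),("b",H+[0,0,.009],90)]:
    x,T=tp(W,yw,e); q,a,b=ik(x,T,q); print(yw,n,e,x.round(3),q.round(2),round(a,4),round(b,3))
E
```

```text
[-0.0064798  -0.00217056  0.00057072] 3.1179513145564854e-16
[0.96421883 0.26484347 0.00415237] ring wire now [ 0.57832267 -0.18847705  0.16549774]
-19 hov 0 [0.504 0.066 0.309] [ 0.48  0.39 -0.87  1.81  0.22  1.19  0.78] 0.0 0.0
-19 hov 20 [0.504 0.066 0.266] [ 0.41  0.26 -0.83  2.07  0.47  0.79  0.53] 0.0 0.0
-19 pre 40 [0.511 0.064 0.213] [ 0.24  0.3  -0.8   2.31  1.3   0.63 -0.36] 0.0 0.0
-19 in 40 [0.548 0.051 0.2  ] [ 0.25  0.37 -0.76  2.25  1.36  0.63 -0.35] 0.0 0.0
-19 bow 40 [0.55 0.05 0.19] [ 0.24  0.4  -0.75  2.26  1.41  0.63 -0.39] 0.0 0.0
-19 b 50 [0.555 0.048 0.168] [ 0.2   0.5  -0.78  2.35  1.82  0.84 -0.81] 0.0 0.0
-19 b 60 [0.559 0.047 0.148] [ 0.14  0.66 -0.79  2.41  2.06  1.15 -1.06] 0.0 0.0
-19 b 70 [0.567 0.044 0.131] [ 0.48  1.29 -1.29  2.41  2.41  1.89 -0.69] 0.0013 0.007
-19 b 80 [0.577 0.041 0.114] [ 0.21  1.15 -0.88  2.41  2.46  1.89 -1.08] 0.0 0.0
-19 b 90 [0.589 0.036 0.1  ] [-0.2   1.12 -0.41  2.37  2.37  1.89 -1.51] 0.0 0.0
-30 hov 0 [0.511 0.08  0.309] [ 0.45  0.39 -0.84  1.81  0.19  1.17  0.6 ] 0.0 0.0
-30 hov 20 [0.512 0.084 0.266] [ 0.31  0.29 -0.79 
[... 803 characters left out ...]
22  0.32 -0.74  1.99  0.52  0.91  0.06] 0.0 0.0
-40 pre 40 [0.531 0.099 0.213] [-0.04  0.39 -0.66  2.15  1.1   0.9  -0.59] 0.0 0.0
-40 in 40 [0.568 0.086 0.2  ] [-0.02  0.45 -0.62  2.1   1.14  0.88 -0.56] 0.0 0.0
-40 bow 40 [0.57  0.085 0.19 ] [-0.02  0.47 -0.61  2.1   1.17  0.87 -0.59] 0.0 0.0
-40 b 50 [0.575 0.083 0.168] [-0.14  0.54 -0.56  2.16  1.42  0.99 -0.88] 0.0 0.0
-40 b 60 [0.578 0.08  0.148] [-0.25  0.65 -0.51  2.19  1.59  1.16 -1.12] 0.0 0.0
-40 b 70 [0.584 0.075 0.131] [-0.34  0.78 -0.45  2.2   1.7   1.35 -1.29] 0.0 0.0
-40 b 80 [0.592 0.068 0.114] [-0.42  0.91 -0.37  2.18  1.77  1.52 -1.43] 0.0 0.0
-40 b 90 [0.603 0.06  0.1  ] [-0.48  1.05 -0.29  2.14  1.81  1.67 -1.53] 0.0 0.0
```

```bash
cat > go.py <<'E'
import sys
from h import *; from kin import *
YS=-19
s=np.array([np.cos(np.radians(YS)),np.sin(np.radians(YS)),0]);n=np.array([-s[1],s[0],0]);H=np.array([.659,.0125,.175])
# go.py a b c yaw e [a b c yaw e ...]: W at H+a*s+b*n+c*z in mm; deltas chained
def main(v):
    o=dict(bot.get_obs()); W=o['eef_pos']+rot(o).apply(W0)-H
    ox=rot(o).apply([-np.cos(al0),0,-np.sin(al0)])
    print("t",round(o['t'],2),"W mm",(np.array([W@s,W@n,W[2]])*1e3).round(1),"head",np.degrees(np.arctan2(ox[1],ox[0])).round(1),"e",np.degrees(np.arcsin(ox[2])).round(1),"F s,n,z",np.array([o['contact_force']@s,o['contact_force']@n,o['contact_force'][2]]).round(2),"grip",o['grasp_force'].round(1),o['q'].round(2))
    for i in range(0,len(v),5):
        a,b,c,y,e=v[i:i+5]; x,T=tp(H+a/1e3*s+b/1e3*n+[0,0,c/1e3],y,e); d,r=delta(o,x,T)
        print("offset",d.round(4),"ang",r.round(3)); q=T.as_quat(); o['eef_pos']=x;o['tool_rot']=np.array([q[3],q[0],q[1],q[2]])
if __name__=="__main__": main([float(k) for k in sys.argv[1:]])
E
python3 go.py -100 -90 40 -15 5 -75 0 50 -30 20 -50 0 38 -30 40
```

```text
Traceback (most recent call last):
  File "go.py", line 13, in <module>
    if __name__=="__main__": main([float(k) for k in sys.argv[1:]])
                             ~~~~^^^^^^^^^^^^^^^^^^^^^^^^^^^^^^^^^^
  File "go.py", line 9, in main
    print("t",round(o['t'],2),"W mm",(np.array([W@s,W@n,W[2]])*1e3).round(1),"head",np.degrees(np.arctan2(ox[1],ox[0])).round(1),"e",np.degrees(np.arcsin(ox[2])).round(1),"F s,n,z",np.array([o['contact_force']@s,o['contact_force']@n,o['contact_force'][2]]).round(2),"grip",o['grasp_force'].round(1),o['q'].round(2))
                                                                                                                                                                                                                                                                                 ^^^^^^^^^^^^^^^^^^^^^^
AttributeError: 'float' object has no attribute 'round'
```

```bash
sed -i "s/o\['grasp_force'\].round(1)/round(o['grasp_force'],1)/" go.py; python3 go.py -100 -90 40 -15 5 -75 0 50 -30 20 -50 0 38 -30 40
```

```text
t 4.95 W mm [ -10.9 -216.3   -9.5] head 15.4 e 0.2 F s,n,z [-0.66  0.49 -2.08] grip 98.2 [ 0.89  0.51 -0.84  1.84  0.47  1.14  1.69]
offset [ 0.0021  0.1994 -0.0434] ang [-0.075 -0.102  0.671]
offset [-0.0216  0.1149  0.0142] ang [ 0.023 -0.331  0.333]
offset [-0.0066  0.0048  0.0523] ang [-0.    -0.444  0.   ]
```

Call:
drive_tool([
  {"gripper":255,"offset":[0.001,0.05,-0.02],"angular":[-0.02,-0.02,0.15]},
  {"gripper":255,"offset":[0.002,0.1,-0.043],"angular":[-0.04,-0.05,0.33]},
  {"gripper":255,"offset":[0.002,0.15,-0.043],"angular":[-0.06,-0.08,0.5]},
  {"gripper":255,"offset":[0.002,0.199,-0.043],"angular":[-0.075,-0.102,0.671]},
  {"gripper":255,"offset":[0.002,0.199,-0.043],"angular":[-0.075,-0.102,0.671]},
])

```text
t: 5.45
eef_pos: [0.4438, -0.0122, 0.2775]
tool_rot: [-0.034, 0.129, 0.991, 0.005]
contact_force: [0.5, -0.7, -1.2]
gripper_width: 0.104
grasp_force: 98.4
```

Call:
drive_tool([
  {"gripper":255,"offset":[-0.007,0.04,0.005],"angular":[0.005,-0.1,0.1]},
  {"gripper":255,"offset":[-0.015,0.08,0.01],"angular":[0.015,-0.22,0.22]},
  {"gripper":255,"offset":[-0.022,0.115,0.014],"angular":[0.023,-0.331,0.333]},
  {"gripper":255,"offset":[-0.022,0.115,0.014],"angular":[0.023,-0.331,0.333]},
])

```text
t: 5.85
eef_pos: [0.4963, 0.0912, 0.2614]
tool_rot: [0.093, 0.256, 0.962, -0.025]
contact_force: [-0.2, -0.6, -1.6]
gripper_width: 0.105
grasp_force: 98.4
```

Call:
drive_tool([
  {"gripper":255,"offset":[-0.002,0.002,0.018],"angular":[0,-0.15,0]},
  {"gripper":255,"offset":[-0.005,0.003,0.036],"angular":[0,-0.3,0]},
  {"gripper":255,"offset":[-0.0066,0.0048,0.0523],"angular":[0,-0.444,0]},
  {"gripper":255,"offset":[-0.0066,0.0048,0.0523],"angular":[0,-0.444,0]},
])

```text
t: 6.25
eef_pos: [0.5111, 0.0839, 0.2092]
tool_rot: [0.257, 0.247, 0.932, -0.071]
contact_force: [0.4, 0.5, -1.6]
gripper_width: 0.11
grasp_force: 98.5
```

```bash
python3 go.py -50 0 38 -30 40; python3 - <<'E'
from h import *; from go import H,s,n; from kin import W0
a=optics.read_camera("scene");b=optics.read_camera("top");cv2.imwrite("pics/s1.png",a);cv2.imwrite("pics/t1.png",b)
A=cv2.resize(a[135:285,220:320],None,fx=4,fy=4,interpolation=cv2.INTER_CUBIC)
B=cv2.resize(b[110:190,225:300],None,fx=5,fy=5,interpolation=cv2.INTER_CUBIC)
o=np.zeros((600,775,3),np.uint8);o[:,:400]=A;o[:400,400:]=B;cv2.imwrite("pics/c1.png",o)
ob=bot.get_obs();W=ob['eef_pos']+rot(ob).apply(W0)
for P in (W,H-.014*s+[0,0,.02]): print("scene",proj(optics.camera_model("scene"),P),"top",proj(optics.camera_model("top"),P))
E
```

```text
t 6.25 W mm [-53.7  -1.5  30.5] head -29.5 e 39.5 F s,n,z [ 0.2   0.56 -1.56] grip 98.5 [ 0.03  0.33 -0.61  2.21  1.14  0.73 -0.4 ]
offset [-0.0062  0.0025 -0.0038] ang [-0.003 -0.012  0.008]
scene (np.float64(267.80832593767656), np.float64(175.1456146869322)) top (np.float64(246.88177756137313), np.float64(173.9924378187628))
scene (np.float64(278.2768591513836), np.float64(186.36356756801774)) top (np.float64(251.78998563249158), np.float64(158.88096450999285))
```

View pics/c1.png

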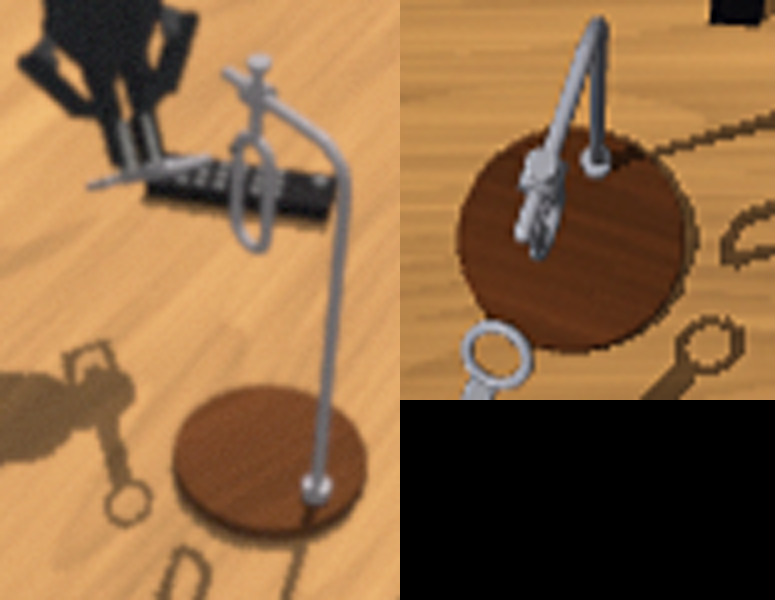

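The ring is seen in front of the hook. In the top crop the ring centre is near (497,355), the hook's low front end near (540,257) and the arm tip at (522,238). In the scene crop the hook spans (231–276, 135–252). I compare against the predictions numerically.

```bash
python3 - <<'E'
from h import *; from go import H,s,n; from kin import W0,al0
a=cv2.imread("pics/s1.png");b=cv2.imread("pics/t1.png")
ms=optics.camera_model("scene");mt=optics.camera_model("top")
ob=bot.get_obs();T=rot(ob);W=ob['eef_pos']+T.apply(W0);ox=T.apply([-np.cos(al0),0,-np.sin(al0)]);C=W-.015*ox
print("ring centre pred top",np.round(proj(mt,C),1),"scene",np.round(proj(ms,C),1))
sat=lambda im:cv2.cvtColor(im,cv2.COLOR_BGR2HSV)[...,1]
k=((sat(b)<80)&(b.max(2)>70)).astype(np.uint8);k[:172]=0;k[188:]=0;k[:,:234]=0;k[:,256:]=0
ys,xs=np.nonzero(k); print("top ring ext",xs.min(),xs.max(),ys.min(),[(r,xs[ys==r].min(),xs[ys==r].max()) for r in range(ys.min(),188)])
# ring side points predicted
oy=T.apply([0,1,0])
print("pred sides top",[np.round(proj(mt,C+t*.018*oy),1) for t in(-1,1)],"tip",np.round(proj(mt,C+.018*ox),1))
for zz in (.21,.225):
    print("scene z",zz,"gate",np.round(proj(ms,np.r_[(H-.014*s)[:2],zz]),1),"back",np.round(proj(ms,np.r_[(H+.014*s)[:2],zz]),1))
print("bow bottom outer pred scene",np.round(proj(ms,H-[0,0,.004]),1))
print(" top: bow front outer",np.round(proj(mt,H-.018*s+[0,0,.015]),1),"armtip",np.round(proj(mt,np.r_[(H-.027*s)[:2],.288]),1),"collar",np.round(proj(mt,np.r_[H[:2],.288]),1))
print("scene sat"); S=sat(a)
for r in range(168,200,3): print(r,S[r,270:298])
print("top sat"); S=sat(b)
for r in range(136,164,2): print(r,S[r,244:262])
E
```

```text
ring centre pred top [244.6 178.9] scene [265.5 175.6]
top ring ext 237 251 174 [(174, np.int64(241), np.int64(245)), (175, np.int64(239), np.int64(247)), (176, np.int64(238), np.int64(248)), (177, np.int64(238), np.int64(249)), (178, np.int64(237), np.int64(250)), (179, np.int64(237), np.int64(250)), (180, np.int64(237), np.int64(250)), (181, np.int64(237), np.int64(251)), (182, np.int64(238), np.int64(251)), (183, np.int64(238), np.int64(251)), (184, np.int64(239), np.int64(250)), (185, np.int64(239), np.int64(249)), (186, np.int64(238), np.int64(249)), (187, np.int64(238), np.int64(247))]
pred sides top [array([251.4, 182.7]), array([237.9, 175.2])] tip [247.3 173. ]
scene z 0.21 gate [278.5 181.6] back [286.1 187.4]
scene z 0.225 gate [278.7 176.7] back [286.4 182.4]
bow bottom outer pred scene [281.6 196.8]
 top: bow front outer [251.3 160.9] armtip [248.6 156.2] collar [252.7 144.1]
scene sat
168 [136 133 133 135 136 131 133 130 126  92  47  29  17  11  19  76 124 132
 137 136 133 138 136 137 123  98  48  13]
171 [137 133 132 134 135 134 136 116  55  10  27  82 101  66  22   9 
[... 1464 characters left out ...]
46 [195 190 190 205 142  20  13  13  13  17  12  11  17  30 211 195 196 200]
148 [191 193 192 201 167 102  19  12  11  16  14   8  20  32 181 194 193 194]
150 [200 190 192 191 208 147  12  12  11  12  17  17  19  31 197 198 199 194]
152 [196 189 190 203 179  13  13  13  14  17  15   8  15 111 198 194 201 187]
154 [193 193 198 191  38  14  11  11  15  13  11  13  21 209 195 191 197 191]
156 [191 188 201 146  17  10  11  14  11  13  14  16 152 199 188 193 194 192]
158 [192 193 193 195 111  62  52  20  18  15  14  24 203 191 192 189 188 197]
160 [188 186 186 190 189 199 178  21  23  24  36 193 193 189 193 192 194 197]
162 [192 191 193 188 188 188 198 178 145 170 193 193 190 189 191 194 189 189]
```

```bash
sed -i 's/^W0=.*; al0/W0=np.array([-.0900,0,.0610]); al0/' kin.py; python3 go.py -27 -2 34 -30 40
```

```text
t 6.35 W mm [-55.8  -0.8  29.1] head -29.6 e 39.3 F s,n,z [-0.16 -0.1  -0.97] grip 98.5 [ 0.03  0.33 -0.61  2.21  1.14  0.73 -0.4 ]
offset [-0.0263  0.0045  0.0114] ang [-0.003 -0.014  0.006]
```

Call:
drive_tool([
  {"gripper":255,"offset":[-0.013,0.002,0.006],"angular":[-0.003,-0.014,0.006]},
  {"gripper":255,"offset":[-0.026,0.0045,0.0114],"angular":[-0.003,-0.014,0.006]},
  {"gripper":255,"offset":[-0.026,0.0045,0.0114],"angular":[-0.003,-0.014,0.006]},
  {"gripper":255,"offset":[-0.026,0.0045,0.0114],"angular":[-0.003,-0.014,0.006]},
], grip_force=120)

```text
t: 6.75
eef_pos: [0.5408, 0.0732, 0.2164]
tool_rot: [0.264, 0.252, 0.928, -0.069]
contact_force: [-0.3, 0.1, -1.3]
gripper_width: 0.094
grasp_force: 118.2
```

```bash
python3 go.py -17 -2 34 -30 40 -10 -2 34 -30 40 -10 -2 24 -30 40
```

```text
t 6.75 W mm [-25.   -2.3  36.7] head -30.5 e 40.2 F s,n,z [-0.37  0.01 -1.31] grip 118.2 [ 0.06  0.35 -0.59  2.16  1.15  0.72 -0.36]
offset [-0.0054  0.0014  0.0061] ang [ 0.002  0.003 -0.008]
offset [-0.0059  0.0013  0.0036] ang [0. 0. 0.]
offset [0.0052 0.     0.0085] ang [0. 0. 0.]
```

Call:
drive_tool([
  {"gripper":255,"offset":[-0.0012,0.0004,0.002],"angular":[0,0,0]},
  {"gripper":255,"offset":[-0.0024,0.0008,0.0038],"angular":[0,0,0]},
  {"gripper":255,"offset":[-0.0024,0.0008,0.0038],"angular":[0,0,0]},
])

```text
t: 7.05
eef_pos: [0.5441, 0.0727, 0.214]
tool_rot: [0.264, 0.251, 0.929, -0.069]
contact_force: [0.3, 0.4, -1.5]
gripper_width: 0.09
grasp_force: 118.3
```

Call:
drive_tool([
  {"gripper":255,"offset":[-0.0012,0.0003,0.0008],"angular":[0,0,0]},
  {"gripper":255,"offset":[-0.0025,0.0006,0.0016],"angular":[0,0,0]},
  {"gripper":255,"offset":[-0.0025,0.0006,0.0016],"angular":[0,0,0]},
])

```text
t: 7.35
eef_pos: [0.5464, 0.072, 0.2136]
tool_rot: [0.263, 0.251, 0.929, -0.069]
contact_force: [-3.4, 1.2, -1.6]
gripper_width: 0.094
grasp_force: 118.3
```

Call:
drive_tool([
  {"gripper":255,"offset":[-0.0012,0.0003,0.0008],"angular":[0,0,0]},
  {"gripper":255,"offset":[-0.0025,0.0006,0.0016],"angular":[0,0,0]},
  {"gripper":255,"offset":[-0.0025,0.0006,0.0016],"angular":[0,0,0]},
])

```text
t: 7.65
eef_pos: [0.5497, 0.0709, 0.2138]
tool_rot: [0.264, 0.251, 0.929, -0.069]
contact_force: [-3.3, 1.9, -4.2]
gripper_width: 0.097
grasp_force: 118.3
```

```bash
python3 go.py
```

```text
t 7.65 W mm [-15.8  -1.4  34.1] head -30.3 e 40.1 F s,n,z [-3.76  0.72 -4.21] grip 118.3 [ 0.06  0.36 -0.59  2.15  1.16  0.72 -0.35]
```

Call:
drive_tool([
  {"gripper":255,"offset":[-0.0009,0.0002,0.0005],"angular":[0,0,0]},
  {"gripper":255,"offset":[-0.0025,0.0006,0.0016],"angular":[0,0,0]},
  {"gripper":255,"offset":[-0.0025,0.0006,0.0016],"angular":[0,0,0]},
])

```text
t: 7.95
eef_pos: [0.5528, 0.0698, 0.2139]
tool_rot: [0.264, 0.251, 0.929, -0.069]
contact_force: [-4.0, 2.2, -3.6]
gripper_width: 0.093
grasp_force: 118.3
```

Call:
drive_tool([
  {"gripper":255,"offset":[-0.0008,0.0002,0.0005],"angular":[0,0,0]},
  {"gripper":255,"offset":[-0.0017,0.0004,0.001],"angular":[0,0,0]},
  {"gripper":255,"offset":[-0.0017,0.0004,0.001],"angular":[0,0,0]},
])

```text
t: 8.25
eef_pos: [0.5546, 0.0692, 0.214]
tool_rot: [0.264, 0.251, 0.929, -0.069]
contact_force: [-4.2, 1.7, -3.8]
gripper_width: 0.093
grasp_force: 118.3
```

```bash
python3 go.py
```

```text
t 8.25 W mm [-10.6  -1.3  34.4] head -30.3 e 40.1 F s,n,z [-4.54  0.2  -3.79] grip 118.3 [ 0.06  0.37 -0.58  2.14  1.16  0.72 -0.34]
```

Call:
drive_tool([
  {"gripper":255,"offset":[-0.0006,0.0001,0.0004],"angular":[0,0,0]},
  {"gripper":255,"offset":[-0.0012,0.0003,0.0007],"angular":[0,0,0]},
  {"gripper":255,"offset":[-0.0012,0.0003,0.0007],"angular":[0,0,0]},
])

```text
t: 8.55
eef_pos: [0.5555, 0.0689, 0.2137]
tool_rot: [0.263, 0.251, 0.929, -0.069]
contact_force: [-4.9, 2.6, -4.7]
gripper_width: 0.091
grasp_force: 118.3
```

Call:
drive_tool([
  {"gripper":255,"offset":[0.0004,0.0001,0.0014],"angular":[0,0,0]},
  {"gripper":255,"offset":[0.0008,0.0002,0.0032],"angular":[0,0,0]},
  {"gripper":255,"offset":[0.0008,0.0002,0.0032],"angular":[0,0,0]},
])

```text
t: 8.85
eef_pos: [0.5571, 0.0683, 0.2111]
tool_rot: [0.264, 0.251, 0.929, -0.069]
contact_force: [-4.2, 1.9, -2.4]
gripper_width: 0.094
grasp_force: 118.2
```

```bash
python3 go.py
```

```text
t 8.85 W mm [-7.9 -1.4 31.4] head -30.3 e 40.2 F s,n,z [-4.59  0.46 -2.36] grip 118.2 [ 0.06  0.37 -0.58  2.14  1.17  0.72 -0.35]
```

Call:
drive_tool([
  {"gripper":255,"offset":[0.0004,0.0001,0.0015],"angular":[0,0,0]},
  {"gripper":255,"offset":[0.0007,0.0002,0.0031],"angular":[0,0,0]},
  {"gripper":255,"offset":[0.0007,0.0002,0.0031],"angular":[0,0,0]},
])

```text
t: 9.15
eef_pos: [0.5582, 0.068, 0.2082]
tool_rot: [0.264, 0.251, 0.929, -0.069]
contact_force: [-4.0, 0.9, -0.2]
gripper_width: 0.091
grasp_force: 118.3
```

```bash
python3 go.py
```

```text
t 9.15 W mm [-6.8 -1.3 28.6] head -30.4 e 40.2 F s,n,z [-4.09 -0.43 -0.23] grip 118.3 [ 0.06  0.38 -0.58  2.14  1.18  0.71 -0.36]
```

Call:
drive_tool([
  {"gripper":255,"offset":[0.0002,0.0001,0.001],"angular":[0,0,0]},
  {"gripper":255,"offset":[0.0004,0.0002,0.0021],"angular":[0,0,0]},
  {"gripper":255,"offset":[0.0004,0.0002,0.0021],"angular":[0,0,0]},
])

```text
t: 9.45
eef_pos: [0.5588, 0.0681, 0.206]
tool_rot: [0.264, 0.251, 0.929, -0.069]
contact_force: [-3.9, 2.2, -0.7]
gripper_width: 0.096
grasp_force: 118.4
```

```bash
python3 go.py
```

```text
t 9.45 W mm [-6.2 -1.  26.4] head -30.3 e 40.2 F s,n,z [-4.42  0.76 -0.68] grip 118.4 [ 0.06  0.38 -0.57  2.14  1.19  0.71 -0.36]
```

Call:
drive_tool([
  {"gripper":255,"offset":[0.0003,0.0001,0.001],"angular":[0,0,0]},
  {"gripper":255,"offset":[0.0006,0.0001,0.002],"angular":[0,0,0]},
  {"gripper":255,"offset":[0.0006,0.0001,0.002],"angular":[0,0,0]},
])

```text
t: 9.75
eef_pos: [0.5593, 0.0681, 0.2039]
tool_rot: [0.264, 0.25, 0.929, -0.069]
contact_force: [-3.6, 2.2, 1.3]
gripper_width: 0.088
grasp_force: 118.4
```

```bash
python3 go.py
```

```text
t 9.75 W mm [-5.8 -0.8 24.2] head -30.3 e 40.1 F s,n,z [-4.1   0.91  1.28] grip 118.4 [ 0.06  0.39 -0.57  2.14  1.19  0.71 -0.37]
```

Call:
drive_tool([
  {"gripper":255,"offset":[0.0001,0.0001,0.0008],"angular":[0,0,0]},
  {"gripper":255,"offset":[0.0002,0.0001,0.0017],"angular":[0,0,0]},
  {"gripper":255,"offset":[0.0002,0.0001,0.0017],"angular":[0,0,0]},
])

```text
t: 10.05
eef_pos: [0.56, 0.0677, 0.2024]
tool_rot: [0.264, 0.251, 0.929, -0.069]
contact_force: [-3.8, 2.4, -0.3]
gripper_width: 0.093
grasp_force: 118.4
```

```bash
python3 go.py
```

```text
t 10.05 W mm [-5.  -1.  22.7] head -30.3 e 40.1 F s,n,z [-4.32  1.01 -0.33] grip 118.4 [ 0.06  0.39 -0.57  2.14  1.2   0.71 -0.37]
```

Sliding well, so I continue down.

Call:
drive_tool([
  {"gripper":255,"offset":[0.0003,0.0001,0.001],"angular":[0,0,0]},
  {"gripper":255,"offset":[0.0006,0.0001,0.002],"angular":[0,0,0]},
  {"gripper":255,"offset":[0.0006,0.0001,0.002],"angular":[0,0,0]},
])

```text
t: 10.35
eef_pos: [0.5604, 0.0672, 0.2003]
tool_rot: [0.264, 0.251, 0.929, -0.069]
contact_force: [-3.7, 2.6, -0.3]
gripper_width: 0.094
grasp_force: 118.5
```

```bash
python3 go.py
```

```text
t 10.35 W mm [-4.5 -1.4 20.6] head -30.3 e 40.1 F s,n,z [-4.29  1.24 -0.3 ] grip 118.5 [ 0.05  0.4  -0.57  2.14  1.2   0.71 -0.38]
```

Call:
drive_tool([
  {"gripper":255,"offset":[0.0007,0,0.0011],"angular":[0,0,0]},
  {"gripper":255,"offset":[0.0013,0,0.0021],"angular":[0,0,0]},
  {"gripper":255,"offset":[0.0013,0,0.0021],"angular":[0,0,0]},
])

```text
t: 10.65
eef_pos: [0.5603, 0.0669, 0.1976]
tool_rot: [0.264, 0.251, 0.929, -0.07]
contact_force: [-3.0, 0.8, -0.6]
gripper_width: 0.093
grasp_force: 118.9
```

```bash
python3 go.py
```

```text
t 10.65 W mm [-4.5 -1.8 18. ] head -30.3 e 40.1 F s,n,z [-3.13 -0.25 -0.56] grip 118.9 [ 0.05  0.4  -0.57  2.14  1.21  0.71 -0.39]
```

Call:
drive_tool([
  {"gripper":255,"offset":[0.0007,0,0.0011],"angular":[0,0,0]},
  {"gripper":255,"offset":[0.0013,0,0.0021],"angular":[0,0,0]},
  {"gripper":255,"offset":[0.0013,0,0.0021],"angular":[0,0,0]},
])

```text
t: 10.95
eef_pos: [0.5607, 0.0669, 0.1954]
tool_rot: [0.264, 0.251, 0.929, -0.069]
contact_force: [0.5, -0.3, -1.6]
gripper_width: 0.087
grasp_force: 119.9
```

Call:
drive_tool([
  {"gripper":255,"offset":[0.0007,0,0.0011],"angular":[0,0,0]},
  {"gripper":255,"offset":[0.0013,0,0.0021],"angular":[0,0,0]},
  {"gripper":255,"offset":[0.0013,0,0.0021],"angular":[0,0,0]},
])

```text
t: 11.25
eef_pos: [0.5604, 0.0672, 0.1928]
tool_rot: [0.264, 0.251, 0.929, -0.069]
contact_force: [0.0, -0.0, -1.5]
gripper_width: 0.091
grasp_force: 119.9
```

```bash
python3 go.py; python3 - <<'E'
from h import *
a=optics.read_camera("scene");cv2.imwrite("pics/s2.png",a)
cv2.imwrite("pics/c2.png",cv2.resize(a[140:215,240:320],None,fx=7,fy=7,interpolation=cv2.INTER_CUBIC))
E
```

```text
t 11.25 W mm [-4.5 -1.3 13.1] head -30.3 e 40.1 F s,n,z [ 0.01 -0.03 -1.47] grip 119.9 [ 0.05  0.41 -0.56  2.14  1.23  0.71 -0.41]
```

View pics/c2.png

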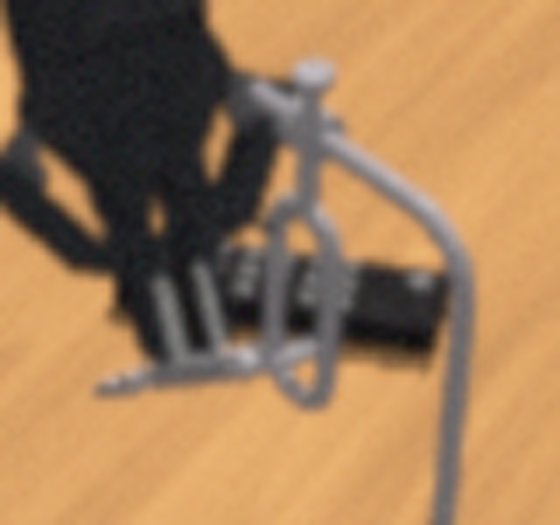

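The gate strand is straight and shut, and the contact force is zero. The ring's far wire lies inside the hook, at crop (300,350). Next I turn the opener upright around the wire.

```bash
python3 go.py -4 -1 13 -30 56 -3 -1 12 -30 72 -2 -1 11 -30 85; python3 - <<'E'
from h import *; from kin import *; from go import H,s,n
q=bot.get_obs()['q']
for W,e in ((-4,56),(-3,72),(-2,85)):
    x,T=tp(H+W/1e3*s-.001*n+[0,0,.012],-30,e);q,a,b=ik(x,T,q);print(x.round(3),q.round(2),round(a,4),round(b,3),(T.apply([.08,0,-.07])+x).round(3))
E
```

```text
t 11.3 W mm [-4.5 -1.3 13.2] head -30.3 e 40.1 F s,n,z [-0.43  0.33 -1.8 ] grip 119.9 [ 0.05  0.41 -0.56  2.14  1.23  0.71 -0.4 ]
offset [0.013  0.     0.0273] ang [ 0.002 -0.352 -0.006]
offset [0.0134 0.0002 0.0286] ang [ 0.    -0.356 -0.   ]
offset [0.0119 0.0002 0.0231] ang [-0.    -0.289 -0.   ]
[0.563 0.066 0.162] [-0.11  0.55 -0.58  2.3   1.72  1.01 -1.03] 0.0 0.0 [0.472 0.119 0.15 ]
[0.574 0.06  0.134] [-0.26  0.78 -0.5   2.34  1.94  1.39 -1.35] 0.0 0.0 [0.489 0.109 0.093]
[0.587 0.052 0.114] [-0.35  0.98 -0.39  2.3   2.02  1.67 -1.52] 0.0 0.0 [0.512 0.096 0.052]
```

Call:
drive_tool([
  {"gripper":255,"offset":[0.0025,0,0.0062],"angular":[0,-0.08,0]},
  {"gripper":255,"offset":[0.0055,0,0.013],"angular":[0,-0.165,0]},
  {"gripper":255,"offset":[0.009,0,0.02],"angular":[0,-0.255,0]},
  {"gripper":255,"offset":[0.013,0,0.0273],"angular":[0.002,-0.352,-0.006]},
  {"gripper":255,"offset":[0.013,0,0.0273],"angular":[0.002,-0.352,-0.006]},
])

```text
t: 11.8
eef_pos: [0.5619, 0.0666, 0.1608]
tool_rot: [0.388, 0.235, 0.885, -0.105]
contact_force: [-0.6, 0.5, -1.5]
gripper_width: 0.09
grasp_force: 119.9
```

```bash
python3 go.py -3 -1 12 -30 72
```

```text
t 11.8 W mm [-5.5 -0.2 10.7] head -29.6 e 55.8 F s,n,z [-0.72  0.29 -1.55] grip 119.9 [-0.12  0.51 -0.49  2.25  1.71  0.91 -0.94]
offset [0.0107 0.0002 0.0285] ang [ 0.001 -0.359  0.005]
```

Call:
drive_tool([
  {"gripper":255,"offset":[0.0018,0,0.0068],"angular":[0,-0.08,0]},
  {"gripper":255,"offset":[0.0042,0,0.0138],"angular":[0,-0.17,0]},
  {"gripper":255,"offset":[0.0072,0,0.021],"angular":[0,-0.26,0]},
  {"gripper":255,"offset":[0.0107,0,0.0285],"angular":[0,-0.359,0]},
  {"gripper":255,"offset":[0.0107,0,0.0285],"angular":[0,-0.359,0]},
])

```text
t: 12.3
eef_pos: [0.5748, 0.0588, 0.1338]
tool_rot: [0.508, 0.219, 0.822, -0.138]
contact_force: [-0.1, -0.2, -1.3]
gripper_width: 0.092
grasp_force: 119.9
```

```bash
python3 go.py -1 -1 11 -30 86
```

```text
t 12.3 W mm [-1.6 -1.5 12.1] head -29.3 e 71.9 F s,n,z [ 0.01 -0.24 -1.31] grip 119.9 [-0.22  0.7  -0.42  2.29  1.97  1.26 -1.25]
offset [0.0129 0.0009 0.0246] ang [-0.002 -0.312  0.005]
```

Call:
drive_tool([
  {"gripper":255,"offset":[0.0025,0,0.006],"angular":[0,-0.07,0]},
  {"gripper":255,"offset":[0.0055,0,0.012],"angular":[0,-0.15,0]},
  {"gripper":255,"offset":[0.009,0,0.018],"angular":[0,-0.23,0]},
  {"gripper":255,"offset":[0.0129,0,0.0246],"angular":[0,-0.312,0]},
  {"gripper":255,"offset":[0.0129,0,0.0246],"angular":[0,-0.312,0]},
])

```text
t: 12.8
eef_pos: [0.5897, 0.0502, 0.1122]
tool_rot: [0.604, 0.202, 0.753, -0.164]
contact_force: [0.8, 0.5, -2.0]
gripper_width: 0.089
grasp_force: 120.0
```

```bash
python3 go.py -1 -0.5 6 -30 88;  python3 - <<'E'
from h import *
a=optics.read_camera("scene");cv2.imwrite("pics/s3.png",a)
cv2.imwrite("pics/c3.png",cv2.resize(a[140:255,230:320],None,fx=5,fy=5,interpolation=cv2.INTER_CUBIC))
E
```

```text
t 12.8 W mm [-0.3 -1.9 11.9] head -27.6 e 86.0 F s,n,z [ 0.58  0.72 -2.03] grip 120.0 [-0.3   0.88 -0.33  2.27  2.09  1.56 -1.42]
offset [0.008  0.0013 0.0035] ang [-0.004 -0.044  0.003]
```

View pics/c3.png

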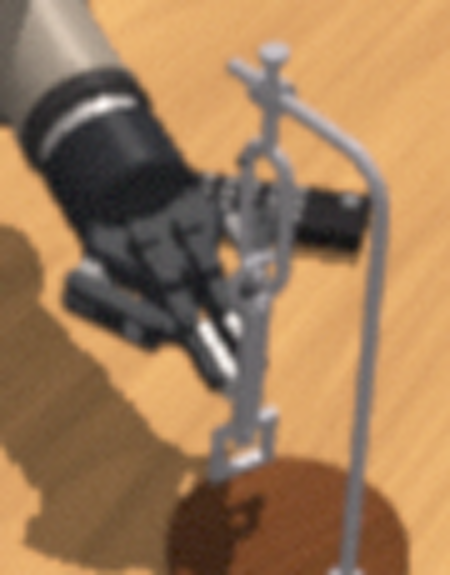

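The opener is upright with its ring threaded through the bow and the gate closed. Next I lower it to a light bearing.

Call:
drive_tool([
  {"gripper":255,"offset":[0.0015,0,0.0003],"angular":[0,0,0]},
  {"gripper":255,"offset":[0.003,0,0.0006],"angular":[0,0,0]},
  {"gripper":255,"offset":[0.0039,0,0.0009],"angular":[0,0,0]},
  {"gripper":255,"offset":[0.0039,0,0.0009],"angular":[0,0,0]},
])

```text
t: 13.25
eef_pos: [0.5895, 0.0506, 0.1097]
tool_rot: [0.606, 0.202, 0.752, -0.162]
contact_force: [-0.2, 0.2, -1.7]
gripper_width: 0.096
grasp_force: 120.0
```

```bash
python3 go.py
```

```text
t 13.25 W mm [-0.8 -1.7  9.6] head -30.1 e 86.2 F s,n,z [-0.29  0.15 -1.75] grip 120.0 [-0.3   0.89 -0.33  2.27  2.09  1.57 -1.43]
```

Call:
drive_tool([
  {"gripper":255,"offset":[0.001,0,0.0002],"angular":[0,0,0]},
  {"gripper":255,"offset":[0.002,0,0.0004],"angular":[0,0,0]},
  {"gripper":255,"offset":[0.002,0,0.0004],"angular":[0,0,0]},
])

```text
t: 13.55
eef_pos: [0.5893, 0.0507, 0.1071]
tool_rot: [0.606, 0.201, 0.752, -0.163]
contact_force: [-0.3, -0.5, -0.9]
gripper_width: 0.094
grasp_force: 120.0
```

Call:
drive_tool([
  {"gripper":255,"offset":[0.0007,0,0.0002],"angular":[0,0,0]},
  {"gripper":255,"offset":[0.0014,0,0.0003],"angular":[0,0,0]},
  {"gripper":255,"offset":[0.0014,0,0.0003],"angular":[0,0,0]},
])

```text
t: 13.85
eef_pos: [0.5893, 0.0507, 0.1057]
tool_rot: [0.606, 0.201, 0.752, -0.163]
contact_force: [0.7, 0.9, -1.2]
gripper_width: 0.096
grasp_force: 120.0
```

```bash
python3 go.py
```

```text
t 13.85 W mm [-1.  -1.5  5.7] head -29.6 e 86.2 F s,n,z [ 0.38  1.06 -1.19] grip 120.0 [-0.3   0.9  -0.33  2.26  2.1   1.57 -1.43]
```

Still no clear contact, so I lower in small steps.

Call:
drive_tool([
  {"gripper":255,"offset":[0.0007,0,0.0002],"angular":[0,0,0]},
  {"gripper":255,"offset":[0.0014,0,0.0003],"angular":[0,0,0]},
  {"gripper":255,"offset":[0.0014,0,0.0003],"angular":[0,0,0]},
])

```text
t: 14.15
eef_pos: [0.5898, 0.0506, 0.1052]
tool_rot: [0.607, 0.202, 0.751, -0.163]
contact_force: [0.1, -0.4, 3.7]
gripper_width: 0.096
grasp_force: 120.0
```

```bash
python3 go.py
```

```text
t 14.15 W mm [-0.7 -1.6  5.3] head -30.3 e 86.3 F s,n,z [ 0.26 -0.34  3.71] grip 120.0 [-0.3   0.9  -0.33  2.26  2.1   1.57 -1.44]
```

Call:
drive_tool([
  {"gripper":255,"offset":[-0.001,0,-0.0002],"angular":[0,0,0]},
  {"gripper":255,"offset":[-0.001,0,-0.0002],"angular":[0,0,0]},
  {"gripper":215,"offset":[-0.001,0,-0.0002],"angular":[0,0,0]},
  {"gripper":180,"offset":[-0.001,0,-0.0002],"angular":[0,0,0]},
  {"gripper":100,"offset":[-0.001,0,-0.0002],"angular":[0,0,0]},
], grip_force=20)

```text
t: 14.65
eef_pos: [0.5892, 0.0508, 0.1052]
tool_rot: [0.606, 0.201, 0.752, -0.162]
contact_force: [-0.6, -0.4, -0.0]
gripper_width: 0.451
grasp_force: 0.0
```

Call:
drive_tool([
  {"gripper":80,"offset":[0,0,0],"angular":[0,0,0]},
  {"gripper":80,"offset":[0,0,0],"angular":[0,0,0]},
  {"gripper":80,"offset":[0,0,-0.01],"angular":[0,0,0]},
  {"gripper":80,"offset":[0,0,-0.03],"angular":[0,0,0]},
  {"gripper":80,"offset":[0,0,-0.06],"angular":[0,0,0]},
])

```text
t: 15.15
eef_pos: [0.538, 0.0796, 0.1186]
tool_rot: [0.606, 0.202, 0.752, -0.163]
contact_force: [0.3, 1.6, -1.2]
gripper_width: 0.687
grasp_force: 0.0
```

Call:
drive_tool([
  {"gripper":80,"offset":[0,0,-0.03],"angular":[0,0,0]},
  {"gripper":80,"offset":[0,0,-0.06],"angular":[0,0,0]},
  {"gripper":80,"offset":[0,0,-0.06],"angular":[0,0,0]},
  {"gripper":80,"offset":[0,0,-0.06],"angular":[0,0,0]},
  {"gripper":80,"offset":[0,0,-0.06],"angular":[0,0,0]},
])

```text
t: 15.65
eef_pos: [0.4881, 0.1089, 0.131]
tool_rot: [0.606, 0.202, 0.752, -0.163]
contact_force: [0.1, -0.3, 1.5]
gripper_width: 0.685
grasp_force: 0.0
```

```bash
python3 go.py; python3 - <<'E'
from h import *
a=optics.read_camera("scene");cv2.imwrite("pics/s4.png",a)
cv2.imwrite("pics/c4.png",cv2.resize(a[140:285,190:330],None,fx=4,fy=4,interpolation=cv2.INTER_CUBIC))
E
```

```text
t 15.65 W mm [-115.7   20.5   31. ] head -29.7 e 86.2 F s,n,z [ 0.2  -0.24  1.47] grip 0.0 [-0.45  0.87 -0.48  2.38  1.83  1.72 -1.52]
```

View pics/c4.png

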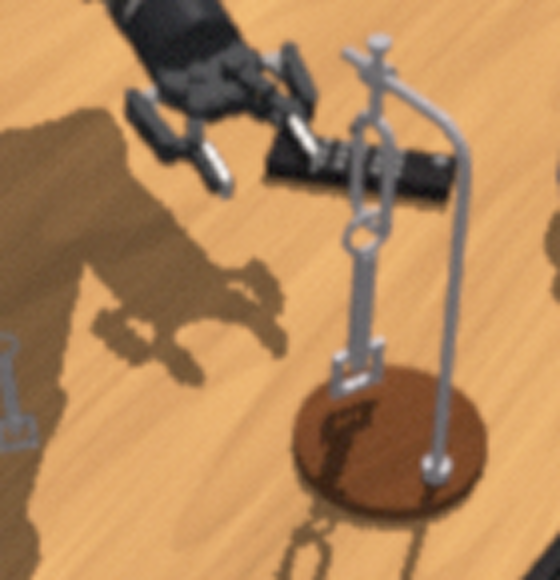

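The opener hangs plumb from the bow with the gate shut, and the gripper is clear of it. I wait for the sway to die down and check it in pictures.

Call:
drive_tool([
  {"gripper":80,"offset":[0,0,0],"angular":[0,0,0]},
  {"gripper":80,"offset":[0,0,0],"angular":[0,0,0]},
  {"gripper":80,"offset":[0,0,0],"angular":[0,0,0]},
  {"gripper":80,"offset":[0,0,0],"angular":[0,0,0]},
  {"gripper":80,"offset":[0,0,0],"angular":[0,0,0]},
])

```text
t: 16.2
eef_pos: [0.4879, 0.1093, 0.131]
tool_rot: [0.606, 0.201, 0.752, -0.163]
contact_force: [0.5, 0.3, 0.5]
gripper_width: 0.689
grasp_force: 0.0
```

Call:
drive_tool([
  {"gripper":80,"offset":[0,0,0],"angular":[0,0,0]},
  {"gripper":80,"offset":[0,0,0],"angular":[0,0,0]},
  {"gripper":80,"offset":[0,0,0],"angular":[0,0,0]},
  {"gripper":80,"offset":[0,0,0],"angular":[0,0,0]},
  {"gripper":80,"offset":[0,0,0],"angular":[0,0,0]},
])

```text
t: 16.7
eef_pos: [0.4879, 0.1093, 0.131]
tool_rot: [0.606, 0.201, 0.752, -0.162]
contact_force: [1.0, 0.1, -0.1]
gripper_width: 0.688
grasp_force: 0.0
```

Call:
drive_tool([
  {"gripper":80,"offset":[0,0,0],"angular":[0,0,0]},
  {"gripper":80,"offset":[0,0,0],"angular":[0,0,0]},
  {"gripper":80,"offset":[0,0,0],"angular":[0,0,0]},
  {"gripper":80,"offset":[0,0,0],"angular":[0,0,0]},
  {"gripper":80,"offset":[0,0,0],"angular":[0,0,0]},
])

```text
t: 17.2
eef_pos: [0.4878, 0.1093, 0.131]
tool_rot: [0.606, 0.201, 0.752, -0.162]
contact_force: [0.3, 0.0, 0.0]
gripper_width: 0.686
grasp_force: 0.0
```

```bash
python3 - <<'E'
from h import *
I=[optics.read_camera("scene")[190:245,265:300].astype(int) for _ in range(8)]
print([int(np.abs(i-I[0]).max()) for i in I], [round(float(np.abs(i-I[0]).mean()),2) for i in I], bot.get_obs()['t'])
E
```

```text
[0, 11, 12, 13, 12, 13, 11, 11] [0.0, 1.64, 1.67, 1.66, 1.66, 1.65, 1.66, 1.65] 17.6
```

The pictures differ only by noise, so the opener is at rest and I hand in.

```bash
python3 -c "
from station import bot
print(bot.hand_in())"
```

```text
the job is handed in; nothing more can be done
None
```

The largest opener hangs at rest by its ring in the snap hook with the gate shut, released and handed in at about 18 s; I saw no verdict, but the force read at the wrist stayed under about 8 N on the hook and I never went near the vase, incense holder or remote.

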